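# Clear the carton sealer's tray and hold its run lever half-way

## Task

Take both finished pastry cartons out of the carton sealer's steel catch tray and stand them upright on the floor of the blue tote, without pressing the run lever yet. Then press the yellow pad of the spring-loaded hold-to-run lever down with the fingertips until the lever is level (half its travel, never near its bottom stop, which trips the machine), and finish while still holding it there: do not let go. Leave the other kitchen things where they are.

Things in the scene. Friction and masses are not known exactly. Their poses are not given: they have to be found in the camera images.
- sealer: White bench-top carton sealer, fixed. Origin: on the work surface under the centre of its open steel catch tray, 270 (x) x 170 (y) mm, walls 5 mm thick, 22 mm high, floor 5 mm above the surface. Behind the tray a chute (200 mm wide) slopes up from y = -78 to -138 mm, 64 mm high at its top; then the housing (340 x 240 mm, 212 mm high) stands from y = -140 to -380 mm.
- carton_a: Sealed cardboard pastry carton with a red tape on top, 40 (x) x 64 (y) x 60 (z) mm, 80 to 170 g; starts upright in the catch tray. Origin: centre of its underside, z up.
- carton_b: The second carton, the same as carton_a: 40 (x) x 64 (y) x 60 (z) mm, origin at the centre of its underside; starts upright in the catch tray, 110 to 170 mm from the other, towards +x of the sealer's frame.
- tote: Loose blue plastic tote, open above, 190 (x) x 250 (y) x 80 (z) mm outside, walls and floor 5 mm thick, empty at first, about 0.95 kg. Origin: centre of its underside, z up.
- station: Grey control box of the lever, fixed, 110 x 110 x 60 mm. Origin: centre of its underside; z up. The lever pivots about y at (35, 0, 100) mm between two cheeks and points to -x. A white plate beside the arm (x = -25, y = 35 mm, top at 145 mm) has a green band at the height of the level lever. With the lever level, the centre of the yellow pad's top is at (-100, 0, 112) mm.
- lever_pad (a point): Centre of the top face of the lever's yellow pad (50 mm along the lever x 45 mm wide), 135 mm from the pivot; it moves with the lever, at rest 33 mm above its level height. Its x axis points along the lever towards the pivot; its z axis is vertical when the lever is level.
- run_lever (a joint): Angle of the lever in rad: 0 at rest (raised 0.25 rad, tip up), 0.25 when level, 0.5 at the bottom stop. A spring raises it: pressing on the pad takes about 2 N to start, 7 N when level, 13 N at the bottom stop. It springs back as soon as it is let go.
- rolling_pin: Bystander: wooden rolling pin, 350 mm long, 60 mm thick, lying on the surface along its x. Origin: under its middle.
- cutter_big: Bystander: steel ring cutter, 84 mm wide, 30 mm high. Origin: centre of its underside.
- cutter_small: Bystander: brass ring cutter, 60 mm wide, 30 mm high. Origin: centre of its underside.
- sugar_jar: Bystander: jar with a wooden cap, 70 mm wide, 110 mm high. Origin: centre of its underside.
- pastry_brush: Bystander: pastry brush, 200 mm long, lying along its x. Origin: on the surface under its middle.

How it is judged (in metres and radians):
On the way, in this order (a step that is already met when the one before it is completed fails the run):
1. both cartons stand upright on the tote's floor, released, with the lever still up (x of carton_a in the frame of tote between -0.085 and 0.085 m and y of carton_a in the frame of tote between -0.115 and 0.115 m and z of carton_a in the frame of tote between -0.005 and 0.02 m and angle between each of carton_a, carton_b's own z axis and vertical below 0.2 rad and x of carton_b in the frame of tote between -0.085 and 0.085 m and y of carton_b in the frame of tote between -0.115 and 0.115 m and z of carton_b in the frame of tote between -0.005 and 0.02 m and contact force between the fingers and carton_a below 0.2 N and contact force between the fingers and carton_b below 0.2 N and linear speed of each of carton_a, carton_b below 0.03 m/s and value of joint run_lever below 0.1 rad), for 0.2 s.
2. the fingers hold the lever level (0.17 to 0.33 rad) (value of joint run_lever between 0.17 and 0.33 rad and contact force between the fingers and run_lever above 3 N and velocity of joint run_lever between -0.1 and 0.1 rad/s), for 0.5 s.
At the end, for the whole second after the job is handed in: The program ends with the fingertips pressing the lever (more than 3 N) and the lever steady between 0.17 and 0.33 rad (level is 0.25), while both cartons stand at rest on the tote's floor, tilted less than 0.2 rad and untouched by the fingers (all of step 2 and x of carton_a in the frame of tote between -0.085 and 0.085 m and y of carton_a in the frame of tote between -0.115 and 0.115 m and z of carton_a in the frame of tote between -0.005 and 0.02 m and angle between each of carton_a, carton_b's own z axis and vertical below 0.2 rad and x of carton_b in the frame of tote between -0.085 and 0.085 m and y of carton_b in the frame of tote between -0.115 and 0.115 m and z of carton_b in the frame of tote between -0.005 and 0.02 m and contact force between the fingers and carton_a below 0.2 N and contact force between the fingers and carton_b below 0.2 N and linear speed of each of carton_a, carton_b below 0.03 m/s); the arm keeps its last pose, push and grip.
It fails at once if the lever is pressed to near its bottom stop (beyond 0.43 rad) (value of joint run_lever above 0.43 rad).
It fails at once if the lever is pressed (beyond 0.1 rad) before both cartons are in the tote (value of joint run_lever above 0.1 rad and not (x of carton_a in the frame of tote between -0.085 and 0.085 m and y of carton_a in the frame of tote between -0.115 and 0.115 m and z of carton_a in the frame of tote between -0.005 and 0.02 m and angle between each of carton_a, carton_b's own z axis and vertical below 0.2 rad and x of carton_b in the frame of tote between -0.085 and 0.085 m and y of carton_b in the frame of tote between -0.115 and 0.115 m and z of carton_b in the frame of tote between -0.005 and 0.02 m)).
It fails at once if a bystander is moved by more than 30 mm (distance of any of rolling_pin, cutter_big, cutter_small, sugar_jar, pastry_brush from where it was at the start of the episode above 0.03 m).
It also fails if it takes over 70 s, if anything falls off the work surface, if the arm or the gripper's body presses on something with over 40 N, if the wrist force passes 120 N, or if a joint passes its speed limit or range.

## Robot

A 6-joint arm with a two-finger parallel gripper is mounted at the origin on the work surface. World frame = base frame: x ahead of the robot, y to its left, z up, the work surface at z = 0. Lengths are in mm, angles in rad, forces in N, time in s.
With the tool pointing down it reaches from about 350 to 725 mm from the base axis. Payload 4.3 kg.
Tool frame: the origin (TCP) lies where the fingers leave the gripper's body, on its centre line; the fingertips stand 73 mm ahead of it and the grasp point (between the pads) lies 54 mm ahead of it (robot.nose_length is the z of the fingertips in the tool frame, in mm); z points along the fingers, y is the line along which they close (so a half turn about z gives the same grasp; the last joint's range is limited). The gripper opens to 85 mm and grips with 20 to 120 N. Pads are 22 mm wide; open, the fingers measure 114 mm over their backs; the gripper's body (76 mm by 85 mm) begins 54 mm behind the grasp point. The pads swing forward as they close: fully open they stand 13 mm farther back than shut.
Start: joints at [1.086, 0.377, 0.081, 1.274, 0, 1.46], TCP at [210.506, 535.113, 303.929] pointing down, gripper open.
Joint ranges: [-2.72, 2.72], [-0.84, 1.66], [-1.02, 1.22], [-1.77, 2.12], [-1.37, 1.28], [-3.14, 3.14]. Speed limits (rad/s): [2.57, 2.57, 3.14, 3.14, 3.14, 3.14].

## Interface

Orientations are given as a 3x3 rotation matrix whose columns are the frame's x, y, z axes.
In Python, from station import robot gives the robot as it stands.
- The arm moves only by the tool move_arm, never from a script. Its arguments are lists of equal length, an entry for each row: "hand": the closure, from 0 (fully open) to 1 (shut); "travel": the shift along the tool's x, y, z in units of 25 mm (1.0 is 25 mm), a list of three; "delta_rot": the turn, a rotation vector about the tool's x, y, z in rad, a list of three. In form: {"hand": [hand, ...], "travel": [[dx, dy, dz], ...], "delta_rot": [[wx, wy, wz], ...]}. A call has 1 to 8 rows; each row shifts and turns the commanded pose from where the row before left it, along the tool's axes as they then stand; what a row does not reach is not made up. A row lasts 1/12 s, in which the tool goes at most 41.7 mm and 7.16 degrees, less where a joint would pass 70% of its speed; a pose out of reach is approached as far as the arm can. A call is refused whole if a number of a shift passes 1 or a number of a turn 0.125, either way. A call with a gripper value outside its range is refused whole. The fingers move at their own pace and stop on an object; "grip_force" is the grip in N (left out, the last holds). Time passes only in rows, so rows that do not move let the fingers close. It gives the time, the measured TCP pose, the force, the opening and the grip force at its end, in the units of the state.
- robot.get_state(): the state, without advancing time (a new reading comes with each control period).
- robot.camera(name): name is "scene" or "side" or "wrist"; returns the picture (420x560x3 uint8, red, green, blue); there is no depth.
- robot.camera_params(name): a dict with "fx", "fy", "cx", "cy" (pixels), "eye" and "orientation" of the camera in the world; the wrist camera has in their place "T_tool_cam" (4x4, takes a point from camera to tool coordinates, whose origin is the TCP and whose axes are the flange's). Camera axes: x right, y up, looking along -z (the intrinsics and any distortion apply to the point x, -y, -z); pixel columns grow to the right and rows downward; lengths in mm; the calibration is good to about 2 mm. A picture is of the moment at which its call begins: read the wrist's pose just before it. camera_params takes no time and is no camera call.
- robot.sign_off(): hands the job in; it is judged then, once.
The state is a dict: "time_s": time; "joint_pos": joint angles; "qd": joint speeds; "joint_torque": joint torques, N m; "tool_pos": TCP position; "orientation": TCP orientation; "wrist_force": force on the tool from outside, world axes, zero at the start; "ft_torque": the same for the moment, N m; "width": opening from 0.0 (shut) to 1.0 (fully open); "finger_force": force on a finger pad.
Only numpy, scipy, OpenCV 4.12 (cv2) and the standard library are available. Lean on these libraries where they do the work, as an engineer would, in place of code of your own. Each camera call takes 0.05 s, during which the arm holds its last target. There are 200 camera calls.

## Working session

There is one attempt and no reset: what is moved stays moved. The work goes in short steps, Python scripts to look and compute and a tool call to move; the robot and the scene stay as the last step left them, time stands still between calls to the robot, and variables do not carry over. Pictures are saved under pics/ and viewed, at most 10 in all, crops included, and the job is handed in when it is done.

Besides the shell and the picture viewer there is one more tool, called as name(argument=value, ...) on one line, values as JSON. move_arm: Moves the arm, as the interface text tells. Its arguments: {"type":"object","properties":{"hand":{"type":"array"},"travel":{"type":"array"},"delta_rot":{"type":"array"},"grip_force":{"type":"number"}},"required":["hand","travel","delta_rot"]}

```bash
mkdir -p pics; ls; python3 - <<'E'
from station import robot
import cv2
for n in ("scene","side"):
    cv2.imwrite(f"pics/{n}0.png",robot.camera(n)[:,:,::-1]); print(n,robot.camera_params(n))
print(robot.camera_params("wrist")); print(robot.get_state())
E
```

```text
pics
scene {'fx': 526.585786753013, 'fy': 526.585786753013, 'cx': 287.8316914459468, 'cy': 208.09531124059038, 'eye': array([1147.87682721, -736.89112478,  916.12867615]), 'orientation': array([[ 0.76229963, -0.42071681,  0.49182989],
       [ 0.64716804,  0.48545835, -0.58779565],
       [ 0.00853259,  0.76637299,  0.64233919]])}
side {'fx': 464.0151046805271, 'fy': 464.0151046805271, 'cx': 282.68212616685366, 'cy': 214.20592088143468, 'eye': array([499.61413246, 677.99348608, 853.72665058]), 'orientation': array([[-0.99477206,  0.0811045 , -0.06205322],
       [-0.10189103, -0.74759208,  0.6562959 ],
       [ 0.00683805,  0.65918749,  0.75194753]])}
{'fx': 368.0933013004942, 'fy': 368.0933013004942, 'cx': 283.049629993397, 'cy': 208.20350085443118, 'T_tool_cam': array([[-9.19296118e-04,  9.51635651e-01,  3.07227511e-01,
         7.81676923e+01],
       [ 9.99999437e-01,  7.12097735e-04,  7.86511629e-04,
        -7.04987729e-01],
       [ 5.29696492e-04,  3.07228061e-01, -9.51635770e-01,
        -6.90881755e+01],
       [ 0.00000000e+00,  0.00000000e+00,  0.00000000e+00,
         1.00000000e+00]])}
{'time_s': 0.1, 'joint_pos': array([1.08568099e+00, 3.78027344e-01, 7.97682426e-02, 1.27441858e+00,
       1.60173140e-05, 1.46049072e+00]), 'qd': array([-0.00134948, -0.00297453,  0.00317454,  0.00013497,  0.00057387,
        0.00011417]), 'joint_torque': array([ 1.22049121e-03, -4.64692068e+01,  2.70583016e+01,  1.20305142e-02,
       -1.77386719e-04, -1.47565341e-06]), 'tool_pos': array([210.28375427, 534.67664721, 303.03626346]), 'orientation': array([[-9.30577192e-01,  3.66094653e-01, -8.91461894e-04],
       [ 3.66095670e-01,  9.30575744e-01, -1.65681222e-03],
       [ 2.23022718e-04, -1.86815201e-03, -9.99998230e-01]]), 'wrist_force': array([-0.35544457,  0.01224857,  0.41721987]), 'ft_torque': array([ 0.05199439, -0.04417601,  0.0112932 ]), 'finger_force': 0.0, 'width': 0.9993594418066232}
```

View pics/scene0.png

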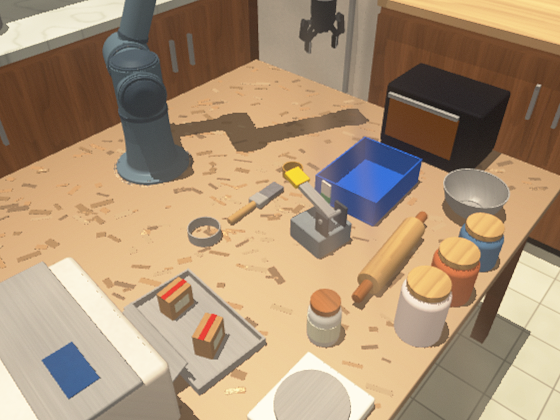

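View pics/side0.png

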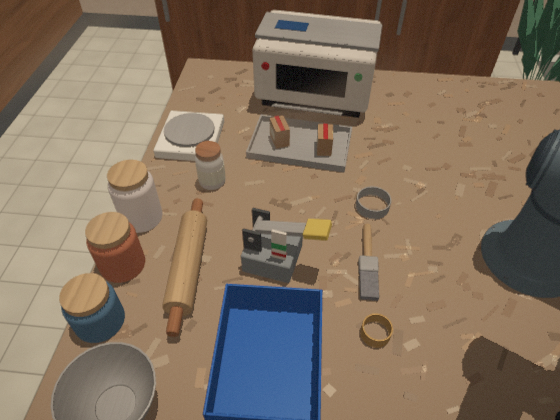

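The scene view shows the tray with cartons at about (175,297) and (208,335), the lever pad at (296,176) and the tote at (368,180). In the side view the cartons are at (280,132) and (325,140), the pad at (318,229) and the tote at (268,355). I'll enlarge these regions next.

```bash
python3 - <<'E'
import cv2,numpy as np
s=cv2.imread("pics/scene0.png");d=cv2.imread("pics/side0.png")
def c(im,x,y,w,h,k): return cv2.resize(im[y:y+h,x:x+w],(w*k,h*k),interpolation=cv2.INTER_CUBIC)
A=c(s,150,270,80,90,5);B=c(d,260,108,80,60,5)
C=c(s,270,155,80,100,3);D=c(d,235,205,106,75,3)
o=np.zeros((600,800,3),np.uint8)
o[:300,:400]=A[:300];o[:300,400:]=B
o[300:600,:240]=C; o[300:525,240:558]=D
o[300:450,558:800]=c(s,150,318,80,50,3)[:, :240][:, :242] if 0 else cv2.copyMakeBorder(c(s,150,318,80,50,3),0,0,0,2,0)
cv2.imwrite("pics/c1.png",o)
E
```

```text
(no output)
```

View pics/c1.png

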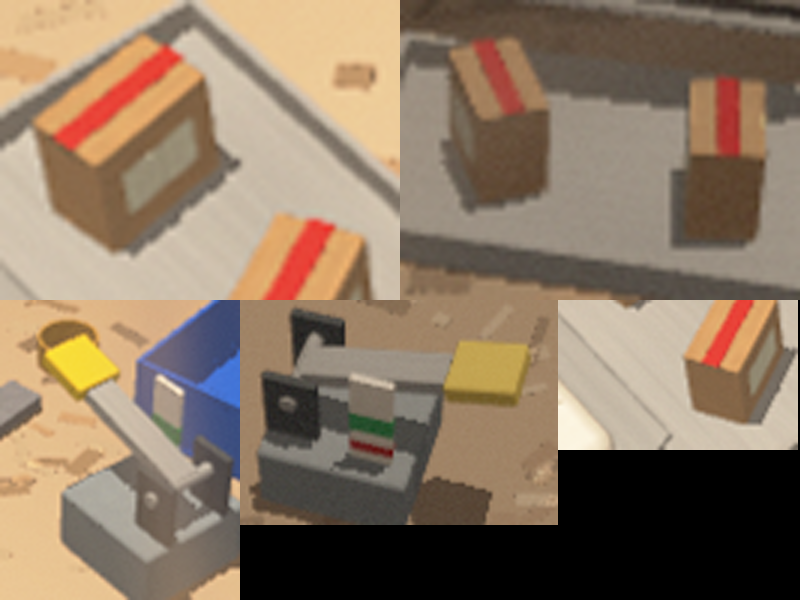

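The crops show the top corners of both cartons and of the pad clearly, so I'll triangulate them from these two views.

```bash
cat > h.py <<'E'
import numpy as np
from station import robot
def ray(n,uv,T=None):
    p=robot.camera_params(n); d=np.array([(uv[0]-p["cx"])/p["fx"],-(uv[1]-p["cy"])/p["fy"],-1.])
    if T is None: R,e=p["orientation"],p["eye"]
    else: M=T@p["T_tool_cam"]; R,e=M[:3,:3],M[:3,3]
    d=R@d; return e,d/np.linalg.norm(d)
def tri(a,b):
    A=np.zeros((3,3));B=np.zeros(3);r=[]
    for e,d in(a,b):
        P=np.eye(3)-np.outer(d,d);A+=P;B+=P@e
    x=np.linalg.solve(A,B)
    return x,max(np.linalg.norm((np.eye(3)-np.outer(d,d))@(x-e)) for e,d in(a,b))
def onz(r,z): e,d=r; return e+d*(z-e[2])/d[2]
E
python3 - <<'E'
from h import *
np.set_printoptions(precision=1,suppress=True)
G={"A":([(157.2,294.8),(169.6,303),(180,277.6),(191.4,286)],[(333.2,124.4),(318,123.6),(332.8,139.2),(317.6,138.6)]),
"B":([(192.7,337),(207.7,341),(205.6,312.8),(223,317.6)],[(283.6,115.6),(270,118.4),(289.6,129.2),(276,132)]),
"pad":([(285,176),(297.3,166.7),(309.3,179.3),(297.3,186)],[(331.3,220.7),(329,236.3),(303.7,235.3),(306.7,218.7)]),
"tote":([(317,181),(373,207)],[(324,290),(223,287)])}
for k,(s,d) in G.items():
    q=[]
    for a,b in zip(s,d):
        x,e=tri(ray("scene",a),ray("side",b));q.append(x);print(k,x,round(e,1))
    q=np.array(q);m=q.mean(0);print(" mean",m)
    if k in"AB":
        v=(q[2]+q[3]-q[0]-q[1])/2;w=(q[1]+q[3]-q[0]-q[2])/2;print(" long",v,np.linalg.norm(v),"ang",np.degrees(np.arctan2(v[1],v[0])),"short",w,np.linalg.norm(w))
    if k=="pad":
        v=(q[2]+q[3]-q[0]-q[1])/2;print(" lev",v,np.degrees(np.arctan2(v[1],v[0])))
for uv in[(317,181),(362,141),(421,160),(373,207)]:print("rim z80",onz(ray("scene",uv),80))
E
```

```text
A [ 463.9 -351.6   60.2] 3.9
A [ 504.2 -349.7   62. ] 2.3
A [ 463.2 -288.2   60.5] 3.9
A [ 502.  -288.    60.3] 2.3
 mean [ 483.3 -319.4   60.8]
 long [-1.5 62.6 -0.7] 62.573944546163425 ang 91.37902368571586 short [39.6  1.   0.8] 39.605708181914494
B [ 602.6 -375.5   60.9] 3.4
B [ 635.7 -362.1   60.9] 0.4
B [ 579.3 -318.2   61.2] 2.2
B [ 614.6 -303.3   60.5] 2.1
 mean [ 608.1 -339.8   60.9]
 long [-22.2  58.   -0. ] 62.08512151583874 ang 110.91753956213084 short [34.2 14.2 -0.4] 37.06269528316427
pad [462.6  63.9 139.1] 4.2
pad [465.6 108.7 144.4] 3.7
pad [513.6 100.3 132. ] 1.9
pad [510.3  57.7 133.9] 1.7
 mean [488.   82.6 137.4]
 lev [47.8 -7.3 -8.8] -8.689692312212326
tote [470.5 182.   62.1] 8.4
tote [659.2 190.1  62.9] 4.6
 mean [564.9 186.1  62.5]
rim z80 [493.8 163.3  80. ]
rim z80 [473.9 402.8  80. ]
rim z80 [653.  430.1  80. ]
rim z80 [664.8 170.   80. ]
```

```bash
python3 - <<'E'
import cv2,numpy as np
s=cv2.imread("pics/scene0.png");d=cv2.imread("pics/side0.png")
def c(im,x,y,w,h,k): return cv2.resize(im[y:y+h,x:x+w],(w*k,h*k),interpolation=cv2.INTER_CUBIC)
o=np.zeros((600,800,3),np.uint8)
o[:360,:480]=c(s,308,130,120,90,4)
o[360:600,:520]=c(d,205,275,130,60,4)
cv2.imwrite("pics/c2.png",o)
E
```

```text
(no output)
```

View pics/c2.png

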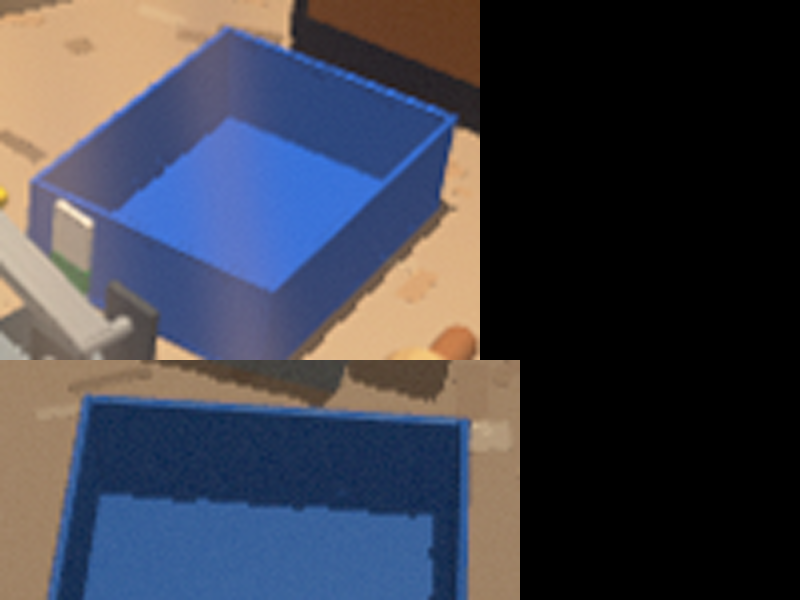

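The tote's rim corners in the scene view are (316,175), (364,137), (422,160) and (377,203). In the side view the far corners are (226,284) and (322,290).

```bash
python3 - <<'E'
from h import *
np.set_printoptions(precision=1,suppress=True)
for a,b in[((316.3,175.3),(322,290.3)),((376.8,202.8),(226.2,284))]:print(tri(ray("scene",a),ray("side",b)),onz(ray("side",b),80))
for uv in[(316.3,175.3),(364.5,137.3),(422,159.5),(376.8,202.8)]:print("rim z80",onz(ray("scene",uv),80))
s=robot.get_state();print(s["joint_pos"],s["tool_pos"])
E
```

```text
(array([469.7, 187.8,  74.6]), np.float64(2.573918526264483)) [467.6 189.8  80. ]
(array([658. , 193.9,  75.8]), np.float64(2.586055369199211)) [654.9 195.3  80. ]
rim z80 [476.9 182.1  80. ]
rim z80 [468.2 424.4  80. ]
rim z80 [653.9 434.1  80. ]
rim z80 [662.9 190.1  80. ]
[1.1 0.4 0.1 1.3 0.  1.5] [210.3 534.7 303. ]
```

move_arm(hand=[0,0,0,0,0,0,0,0], travel=[[0,0,0],[0,0,0],[0,0,0],[0,0,0],[0,0,0],[0,0,0],[0,0,0],[0,0,0]], delta_rot=[[0,0,0.12],[0,0,0.12],[0,0,0.12],[0,0,0.12],[0,0,0.12],[0,0,0.12],[0,0,0.12],[0,0,0.12]])

```text
time_s: 0.77
tool_pos: [210.4, 534.8, 303.4]
orientation: [[-0.228, 0.974, -0.001], [0.974, 0.228, -0.001], [-0.001, -0.001, -1.0]]
wrist_force: [-0.5, -0.4, 0.5]
width: 1.0
finger_force: 0.0
```

move_arm(hand=[0,0,0,0,0,0,0,0], travel=[[0,0,0],[0,0,0],[-1,1,0],[-1,1,0],[-1,1,0],[-1,1,0],[-1,1,0],[-1,1,0]], delta_rot=[[0,0,0.12],[0,0,0.115],[0,0,0],[0,0,0],[0,0,0],[0,0,0],[0,0,0],[0,0,0]])

```text
time_s: 1.43
tool_pos: [361.3, 383.8, 303.5]
orientation: [[-0.001, 1.0, -0.001], [1.0, 0.001, -0.0], [-0.0, -0.001, -1.0]]
wrist_force: [-0.0, -0.2, -0.6]
width: 1.001
finger_force: 0.0
```

move_arm(hand=[0,0,0,0,0,0,0,0], travel=[[-1,1,0],[-1,1,0],[-1,1,0],[-1,1,0],[-1,0.88,0],[-1,0,0],[-1,0,0],[-1,0,0]], delta_rot=[[0,0,0],[0,0,0],[0,0,0],[0,0,0],[0,0,0],[0,0,0],[0,0,0],[0,0,0]])

```text
time_s: 2.1
tool_pos: [482.9, 183.9, 303.2]
orientation: [[-0.0, 1.0, -0.001], [1.0, 0.0, -0.0], [-0.0, -0.001, -1.0]]
wrist_force: [0.5, 0.1, -0.1]
width: 1.002
finger_force: 0.0
```

move_arm(hand=[0,0,0,0,0,0,0,0], travel=[[-1,0,0],[-1,0,0],[-1,0,0],[-1,0,0],[-1,0,0],[-1,0,0],[-1,0,0],[-1,0,0]], delta_rot=[[0,0,0],[0,0,0],[0,0,0],[0,0,0],[0,0,0],[0,0,0],[0,0,0],[0,0,0]])

```text
time_s: 2.77
tool_pos: [482.5, -15.7, 303.5]
orientation: [[-0.001, 1.0, -0.001], [1.0, 0.001, 0.0], [0.0, -0.001, -1.0]]
wrist_force: [0.3, -0.3, -0.0]
width: 1.0
finger_force: 0.0
```

move_arm(hand=[0,0,0,0,0,0,0,0], travel=[[-1,0,0],[-1,0,0],[-1,0,0],[-1,0,0],[-1,0,0],[-1,0,0],[-1,0,0],[-1,0,0]], delta_rot=[[0,0,0],[0,0,0],[0,0,0],[0,0,0],[0,0,0],[0,0,0],[0,0,0],[0,0,0]])

```text
time_s: 3.43
tool_pos: [482.8, -215.7, 303.4]
orientation: [[-0.001, 1.0, -0.001], [1.0, 0.001, 0.001], [0.001, -0.001, -1.0]]
wrist_force: [0.3, -0.2, -0.5]
width: 1.003
finger_force: 0.0
```

move_arm(hand=[0,0,0,0,0,0], travel=[[-1,0,0.8],[-1,0,0.8],[-1,0,0.8],[-1,0,0.8],[0,0,0.8],[0,0,0]], delta_rot=[[0,0,0],[0,0,0],[0,0,0],[0,0,0],[0,0,0],[0,0,0]])

```text
time_s: 3.93
tool_pos: [480.9, -314.2, 199.0]
orientation: [[0.001, 1.0, -0.006], [1.0, -0.001, 0.005], [0.005, -0.006, -1.0]]
wrist_force: [0.1, 0.6, -0.3]
width: 1.0
finger_force: 0.0
```

```bash
python3 - <<'E'
from h import *
import cv2
s=robot.get_state();T=np.eye(4);T[:3,:3]=s["orientation"];T[:3,3]=s["tool_pos"];np.save("T1.npy",T);print(T)
cv2.imwrite("pics/w1.png",robot.camera("wrist")[:,:,::-1])
E
```

```text
[[ 1.23038439e-03  9.99979434e-01 -6.29431819e-03  4.80937202e+02]
 [ 9.99984582e-01 -1.19625850e-03  5.42259175e-03 -3.14223971e+02]
 [ 5.41495059e-03 -6.30089301e-03 -9.99965488e-01  1.99024878e+02]
 [ 0.00000000e+00  0.00000000e+00  0.00000000e+00  1.00000000e+00]]
```

View pics/w1.png

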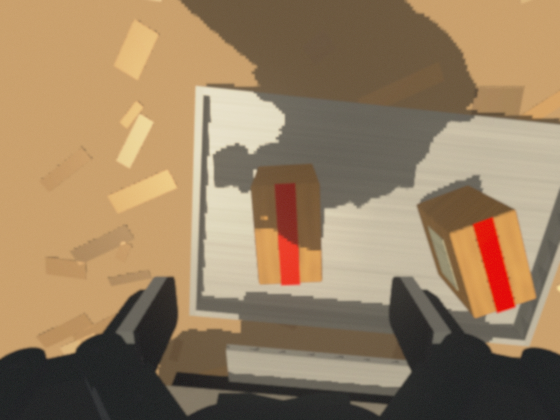

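The wrist view shows carton A's top corners at (254,184), (320,180), (322,283) and (258,286). Carton B's are (452,235), (517,210), (535,300) and (473,318).

```bash
python3 - <<'E'
from h import *
np.set_printoptions(precision=1,suppress=True)
T=np.load("T1.npy")
for n,Q in(("A",[(254,184),(320,180),(322,283),(258,286)]),("B",[(452,235),(517,210),(535,300),(473,318)])):
    q=np.array([onz(ray("wrist",u,T),65) for u in Q]);w=(q[1]+q[2]-q[0]-q[3])/2;v=(q[0]+q[1]-q[2]-q[3])/2
    print(n,q.mean(0),np.linalg.norm(w),np.linalg.norm(v),np.degrees(np.arctan2(w[1],w[0])),np.degrees(np.arctan2(v[1],v[0])))
print(robot.get_state()["tool_pos"])
E
```

```text
A [ 483.5 -318.4   65. ] 38.6486285011253 65.33450598511997 3.312947246471564 91.70089058852128
B [ 608.9 -339.2   65. ] 38.78707348110958 62.03840299521881 21.728333705382415 110.56301556757828
[ 481.5 -313.7  201.2]
```

move_arm(hand=[0,0,0,0,0,0,0], travel=[[-0.1,0,0.8],[0,0,0.8],[0,0,0.8],[0,0,0.8],[0,0,0.7],[0,0,0.4],[0,0,0]], delta_rot=[[0,0,-0.04],[0,0,0],[0,0,0],[0,0,0],[0,0,0],[0,0,0],[0,0,0]])

```text
time_s: 4.57
tool_pos: [482.7, -315.6, 95.3]
orientation: [[-0.042, 0.999, -0.002], [0.999, 0.042, 0.002], [0.002, -0.002, -1.0]]
wrist_force: [0.7, 0.6, 0.9]
width: 1.001
finger_force: 0.0
```

move_arm(hand=[0.3,0.5,0.7,0.9,1,1,1,1], travel=[[0,0,0],[0,0,0],[0,0,0],[0,0,0],[0,0,0],[0,0,0],[0,0,0],[0,0,0]], delta_rot=[[0,0,0],[0,0,0],[0,0,0],[0,0,0],[0,0,0],[0,0,0],[0,0,0],[0,0,0]], grip_force=35)

```text
time_s: 5.23
tool_pos: [484.2, -317.8, 97.8]
orientation: [[-0.041, 0.999, 0.002], [0.999, 0.041, -0.002], [-0.002, 0.002, -1.0]]
wrist_force: [0.5, 0.3, 6.5]
width: 0.465
finger_force: 36.6
```

move_arm(hand=[1,1,1,1,1,1,1,1], travel=[[0,0,-0.4],[0,0,-1],[0,0,-1],[0,0,-1],[0,0,-1],[0.5,0,-1],[1,0,-1],[1,0,-1]], delta_rot=[[0,0,0],[0,0,0],[0,0,0],[0,0,0],[0,0,0],[0,0,0],[0,0,0],[0,0,0]])

```text
time_s: 5.9
tool_pos: [480.3, -254.3, 282.8]
orientation: [[-0.039, 0.999, 0.0], [0.999, 0.039, 0.0], [0.0, 0.0, -1.0]]
wrist_force: [0.2, 0.1, -1.7]
width: 0.459
finger_force: 35.8
```

move_arm(hand=[1,1,1,1,1,1,1,1], travel=[[1,0,-0.8],[1,0,0],[1,0,0],[1,0,0],[1,0,0],[1,0,0],[1,0,0],[1,0,0]], delta_rot=[[0,0,0],[0,0,0],[0,0,0],[0,0,0],[0,0,0],[0,0,0],[0,0,0],[0,0,0]])

```text
time_s: 6.57
tool_pos: [471.9, -53.6, 301.8]
orientation: [[-0.041, 0.999, -0.0], [0.999, 0.041, 0.0], [0.0, -0.0, -1.0]]
wrist_force: [0.1, 0.6, -1.7]
width: 0.462
finger_force: 35.9
```

move_arm(hand=[1,1,1,1,1,1,1,1], travel=[[1,0,0],[1,0,0],[1,0,0],[1,0,0],[1,0.5,0],[1,0.5,0],[1,0.5,0],[1,0.5,0]], delta_rot=[[0,0,0],[0,0,0],[0,0,0],[0,0,0],[0,0,0],[0,0,0],[0,0,0],[0,0,0]])

```text
time_s: 7.23
tool_pos: [514.2, 148.3, 301.9]
orientation: [[-0.041, 0.999, -0.0], [0.999, 0.041, 0.0], [0.0, -0.0, -1.0]]
wrist_force: [0.4, 0.2, -1.5]
width: 0.467
finger_force: 35.9
```

move_arm(hand=[1,1,1,1,1,1,1,1], travel=[[1,0.5,0],[1,0.5,0],[1,0.5,0],[1,0.5,0],[1,0.3,0],[1,0,0],[1,0,0],[0.9,0,0]], delta_rot=[[0,0,0],[0,0,0],[0,0,0],[0,0,0],[0,0,0],[0,0,0],[0,0,0],[0,0,0]])

```text
time_s: 7.9
tool_pos: [563.2, 348.0, 301.4]
orientation: [[-0.041, 0.999, -0.001], [0.999, 0.041, -0.0], [-0.0, -0.001, -1.0]]
wrist_force: [-0.3, 0.9, -1.1]
width: 0.465
finger_force: 35.9
```

```bash
python3 - <<'E'
from h import *
import cv2
s=robot.get_state();print(s["tool_pos"],s["width"],s["finger_force"])
w=robot.camera("wrist");d=robot.camera("side")
o=np.hstack([cv2.resize(w,(400,300)),cv2.resize(d,(400,300))])
cv2.imwrite("pics/m2.png",o[:,:,::-1])
E
```

```text
[563.23597846 348.04830292 301.43994947] 0.46547917281660406 35.92174708843231
```

View pics/m2.png

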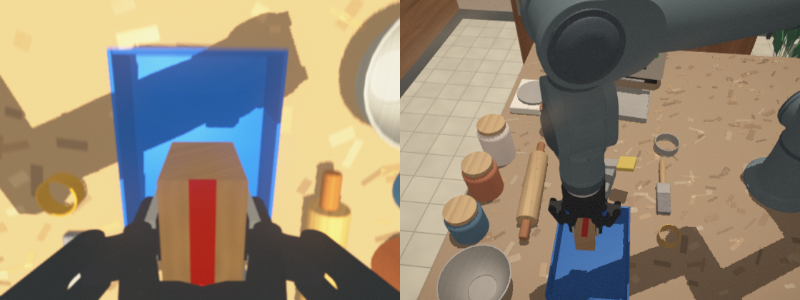

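The carton is held upright above the tote, whose far rim is at (108–288, 48) in the left half of the picture. I'll lower it.

move_arm(hand=[1,1,1,1,1,1,1,1], travel=[[0,0,0.8],[0,0,1],[0,0,1],[0,0,1],[0,0,1],[0,0,1],[0,0,1],[0,0,0.7]], delta_rot=[[0,0,0],[0,0,0],[0,0,0],[0,0,0],[0,0,0],[0,0,0],[0,0,0],[0,0,0]])

```text
time_s: 8.67
tool_pos: [562.5, 345.2, 111.7]
orientation: [[-0.04, 0.999, -0.003], [0.999, 0.04, -0.002], [-0.002, -0.003, -1.0]]
wrist_force: [-0.6, 0.0, -1.1]
width: 0.467
finger_force: 35.9
```

move_arm(hand=[1,1,1,1], travel=[[0,0,0.3],[0,0,0.1],[0,0,0.1],[0,0,0]], delta_rot=[[0,0,0],[0,0,0],[0,0,0],[0,0,0]])

```text
time_s: 9.0
tool_pos: [564.4, 346.8, 102.5]
orientation: [[-0.041, 0.999, 0.002], [0.999, 0.041, 0.001], [0.001, 0.002, -1.0]]
wrist_force: [-0.6, -0.4, -0.9]
width: 0.463
finger_force: 35.9
```

move_arm(hand=[1,1,1,1], travel=[[0,0,0.08],[0,0,0.08],[0,0,0],[0,0,0]], delta_rot=[[0,0,0],[0,0,0],[0,0,0],[0,0,0]])

```text
time_s: 9.33
tool_pos: [564.0, 346.9, 97.9]
orientation: [[-0.041, 0.999, 0.001], [0.999, 0.041, 0.0], [0.0, 0.001, -1.0]]
wrist_force: [-0.8, 0.2, -0.7]
width: 0.464
finger_force: 36.0
```

move_arm(hand=[1,1,1], travel=[[0,0,0.08],[0,0,0],[0,0,0]], delta_rot=[[0,0,0],[0,0,0],[0,0,0]])

```text
time_s: 9.58
tool_pos: [564.0, 347.0, 97.9]
orientation: [[-0.041, 0.999, 0.002], [0.999, 0.041, 0.001], [0.001, 0.002, -1.0]]
wrist_force: [-2.9, -1.1, 10.8]
width: 0.463
finger_force: 37.1
```

move_arm(hand=[0.4,0.3,0.1,0,0,0,0,0], travel=[[0,0,0],[0,0,0],[0,0,0],[0,0,0],[0,0,0],[0,0,-0.4],[0,0,-0.8],[0,0,-1]], delta_rot=[[0,0,0],[0,0,0],[0,0,0],[0,0,0],[0,0,0],[0,0,0],[0,0,0],[0,0,0]])

```text
time_s: 10.25
tool_pos: [562.4, 346.1, 149.5]
orientation: [[-0.041, 0.999, -0.004], [0.999, 0.041, -0.002], [-0.002, -0.004, -1.0]]
wrist_force: [0.1, -0.5, -0.2]
width: 0.999
finger_force: 0.0
```

move_arm(hand=[0,0,0,0,0,0,0,0], travel=[[0,0,-1],[0,0,-1],[0,0,-1],[0,0,-1],[-1,0,-1],[-1,0,-1],[-1,0,0],[-1,0,0]], delta_rot=[[0,0,0],[0,0,0],[0,0,0],[0,0,0],[0,0,0],[0,0,0],[0,0,0],[0,0,0]])

```text
time_s: 10.92
tool_pos: [568.8, 246.3, 303.8]
orientation: [[-0.042, 0.999, 0.005], [0.999, 0.042, 0.002], [0.001, 0.005, -1.0]]
wrist_force: [-0.1, -0.2, 0.0]
width: 0.999
finger_force: 0.0
```

move_arm(hand=[0,0,0,0,0,0,0,0], travel=[[-1,0,0],[-1,0,0],[-1,0,0],[-1,0,0],[-1,0,0],[-1,0,0],[-1,0,0],[-1,0,0]], delta_rot=[[0,0,0],[0,0,0],[0,0,0],[0,0,0],[0,0,0],[0,0,0],[0,0,0],[0,0,0]])

```text
time_s: 11.58
tool_pos: [575.8, 45.8, 301.2]
orientation: [[-0.041, 0.999, 0.001], [0.999, 0.041, 0.0], [0.0, 0.001, -1.0]]
wrist_force: [0.4, -0.1, 0.2]
width: 1.003
finger_force: 0.0
```

move_arm(hand=[0,0,0,0,0,0,0,0], travel=[[-1,0,0],[-1,0,0],[-1,0,0],[-1,0,0],[-1,0,0],[-1,0,0],[-1,0,0],[-1,0,0]], delta_rot=[[0,0,0],[0,0,0],[0,0,0],[0,0,0],[0,0,0],[0,0,0],[0,0,0],[0,0,0]])

```text
time_s: 12.25
tool_pos: [584.0, -154.1, 301.2]
orientation: [[-0.041, 0.999, 0.001], [0.999, 0.041, -0.0], [-0.0, 0.001, -1.0]]
wrist_force: [1.2, 0.1, 0.7]
width: 0.995
finger_force: 0.0
```

move_arm(hand=[0,0,0,0,0,0,0,0], travel=[[-1,0.67,0],[-1,0,0.5],[-1,0,0.5],[-1,0,0.5],[-1,0,0.5],[-1,0,0.5],[-1,0,0.5],[-0.5,0,0.5]], delta_rot=[[0,0,0],[0,0,0],[0,0,0],[0,0,0],[0,0,0],[0,0,0],[0,0,0],[0,0,0]])

```text
time_s: 12.92
tool_pos: [608.4, -342.5, 212.7]
orientation: [[-0.039, 0.999, 0.001], [0.999, 0.039, -0.001], [-0.001, 0.001, -1.0]]
wrist_force: [0.4, 0.6, 0.3]
width: 1.0
finger_force: 0.0
```

move_arm(hand=[0,0,0,0], travel=[[0,0,0],[0,0,0],[0,0,0],[0,0,0]], delta_rot=[[0,0,-0.11],[0,0,-0.11],[0,0,-0.11],[0,0,0]])

```text
time_s: 13.25
tool_pos: [608.6, -339.1, 212.9]
orientation: [[-0.364, 0.931, -0.0], [0.931, 0.364, 0.001], [0.001, 0.0, -1.0]]
wrist_force: [-0.5, -0.0, -0.3]
width: 0.999
finger_force: 0.0
```

move_arm(hand=[0,0,0,0,0,0,0], travel=[[0,0,0.8],[0,0,1],[0,0,1],[0,0,0.9],[0,0,0.6],[0,0,0.4],[0,0,0]], delta_rot=[[0,0,0],[0,0,0],[0,0,0],[0,0,0],[0,0,0],[0,0,0],[0,0,0]])

```text
time_s: 13.83
tool_pos: [607.4, -338.2, 92.8]
orientation: [[-0.361, 0.932, -0.004], [0.932, 0.361, 0.003], [0.004, -0.002, -1.0]]
wrist_force: [-0.5, 0.2, -1.0]
width: 1.001
finger_force: 0.0
```

move_arm(hand=[0.3,0.5,0.7,0.9,1,1,1,1], travel=[[0,0,0],[0,0,0],[0,0,0],[0,0,0],[0,0,0],[0,0,0],[0,0,0],[0,0,0]], delta_rot=[[0,0,0],[0,0,0],[0,0,0],[0,0,0],[0,0,0],[0,0,0],[0,0,0],[0,0,0]], grip_force=35)

```text
time_s: 14.5
tool_pos: [609.6, -340.1, 97.2]
orientation: [[-0.362, 0.932, 0.003], [0.932, 0.362, -0.002], [-0.003, 0.002, -1.0]]
wrist_force: [0.4, 0.1, 5.4]
width: 0.466
finger_force: 35.9
```

move_arm(hand=[1,1,1,1,1,1,1,1], travel=[[0,0,-0.5],[0,0,-1],[0,0,-1],[0,0,-1],[0,0,-1],[0,0,-1],[0,0,-1],[0,0,-1]], delta_rot=[[0,0,0],[0,0,0],[0,0,0],[0,0,0],[0,0,0],[0,0,0.11],[0,0,0.11],[0,0,0.11]])

```text
time_s: 15.17
tool_pos: [608.2, -339.2, 283.7]
orientation: [[-0.035, 0.999, -0.001], [0.999, 0.035, 0.001], [0.001, -0.001, -1.0]]
wrist_force: [0.2, -0.7, -1.4]
width: 0.458
finger_force: 35.4
```

move_arm(hand=[1,1,1,1,1,1,1,1], travel=[[0.6,0,-0.7],[1,0,0],[1,0,0],[1,0,0],[1,0,0],[1,0,0],[1,0,0],[1,0,0]], delta_rot=[[0,0,0],[0,0,0],[0,0,0],[0,0,0],[0,0,0],[0,0,0],[0,0,0],[0,0,0]])

```text
time_s: 15.83
tool_pos: [600.3, -148.4, 300.0]
orientation: [[-0.041, 0.999, -0.001], [0.999, 0.041, 0.0], [0.0, -0.001, -1.0]]
wrist_force: [1.0, -0.1, -0.8]
width: 0.464
finger_force: 35.4
```

move_arm(hand=[1,1,1,1,1,1,1,1], travel=[[1,-0.84,0],[1,0,0],[1,0,0],[1,0,0],[1,0,0],[1,0,0],[1,0,0],[1,0,0]], delta_rot=[[0,0,0],[0,0,0],[0,0,0],[0,0,0],[0,0,0],[0,0,0],[0,0,0],[0,0,0]])

```text
time_s: 16.5
tool_pos: [571.1, 50.5, 300.1]
orientation: [[-0.041, 0.999, -0.001], [0.999, 0.041, 0.0], [0.0, -0.001, -1.0]]
wrist_force: [-0.1, 0.0, -0.8]
width: 0.461
finger_force: 35.8
```

move_arm(hand=[1,1,1,1,1,1,1,1], travel=[[1,0,0],[1,0,0],[1,0,0],[1,0,0],[1,0,0],[1,0,0],[1,0,0],[0.8,0,0]], delta_rot=[[0,0,0],[0,0,0],[0,0,0],[0,0,0],[0,0,0],[0,0,0],[0,0,0],[0,0,0]])

```text
time_s: 17.17
tool_pos: [563.0, 245.9, 300.0]
orientation: [[-0.042, 0.999, -0.001], [0.999, 0.042, 0.0], [0.0, -0.001, -1.0]]
wrist_force: [0.1, -0.5, -0.3]
width: 0.464
finger_force: 35.8
```

```bash
python3 - <<'E'
from h import *
import cv2
s=robot.get_state();print(s["tool_pos"],s["width"],s["finger_force"])
w=robot.camera("wrist");d=robot.camera("scene")
o=np.hstack([cv2.resize(w,(400,300)),cv2.resize(d,(400,300))])
cv2.imwrite("pics/m3.png",o[:,:,::-1])
E
```

```text
[563.03323684 245.85058964 299.99107981] 0.4638469276605681 35.766602754592896
```

View pics/m3.png

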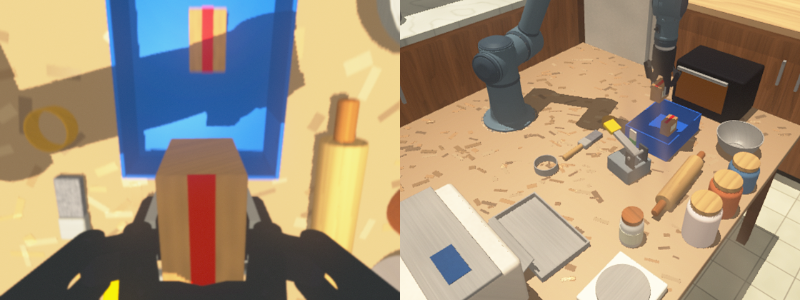

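Carton A stands upright in the tote, with its top at (208,38) in the left half. The tote's near rim is at row 177, i.e. y≈195, so I'll place B 10 mm farther in.

move_arm(hand=[1,1,1,1,1,1,1,1], travel=[[0.4,0,0.8],[0,0,1],[0,0,1],[0,0,1],[0,0,1],[0,0,1],[0,0,1],[0,0,0.7]], delta_rot=[[0,0,0],[0,0,0],[0,0,0],[0,0,0],[0,0,0],[0,0,0],[0,0,0],[0,0,0]])

```text
time_s: 17.93
tool_pos: [562.0, 252.8, 110.3]
orientation: [[-0.04, 0.999, -0.003], [0.999, 0.04, -0.001], [-0.001, -0.003, -1.0]]
wrist_force: [-0.7, -0.4, -1.6]
width: 0.469
finger_force: 35.8
```

move_arm(hand=[1,1,1,1,1,1], travel=[[0,0,0.2],[0,0,0.15],[0,0,0.1],[0,0,0.05],[0,0,0],[0,0,0]], delta_rot=[[0,0,0],[0,0,0],[0,0,0],[0,0,0],[0,0,0],[0,0,0]])

```text
time_s: 18.43
tool_pos: [564.1, 254.4, 101.6]
orientation: [[-0.041, 0.999, 0.002], [0.999, 0.041, 0.001], [0.001, 0.002, -1.0]]
wrist_force: [-0.2, 0.5, -1.6]
width: 0.466
finger_force: 35.7
```

move_arm(hand=[1,1,1,1,1], travel=[[0,0,0.08],[0,0,0.08],[0,0,0.04],[0,0,0],[0,0,0]], delta_rot=[[0,0,0],[0,0,0],[0,0,0],[0,0,0],[0,0,0]])

```text
time_s: 18.85
tool_pos: [563.9, 254.5, 97.1]
orientation: [[-0.041, 0.999, 0.002], [0.999, 0.041, 0.001], [0.001, 0.002, -1.0]]
wrist_force: [-2.0, -0.5, 6.4]
width: 0.465
finger_force: 36.4
```

move_arm(hand=[0.4,0.3,0.1,0,0,0,0,0], travel=[[0,0,0],[0,0,0],[0,0,0],[0,0,0],[0,0,0],[0,0,-0.4],[0,0,-0.8],[0,0,-1]], delta_rot=[[0,0,0],[0,0,0],[0,0,0],[0,0,0],[0,0,0],[0,0,0],[0,0,0],[0,0,0]])

```text
time_s: 19.52
tool_pos: [561.9, 253.7, 149.7]
orientation: [[-0.041, 0.999, -0.004], [0.999, 0.041, -0.001], [-0.001, -0.004, -1.0]]
wrist_force: [0.6, 0.2, 0.2]
width: 0.999
finger_force: 0.0
```

move_arm(hand=[0,0,0,0,0,0,0,0], travel=[[0,0,-1],[0,0,-1],[0,0,-1],[0,0,-1],[-0.5,0,-1],[-1,0,-1],[-1,-1,0],[-1,-1,0]], delta_rot=[[0,0,0],[0,0,0],[0,0,0],[0,0,0],[0,0,0],[0,0,0],[0,0,0],[0,0,0]])

```text
time_s: 20.18
tool_pos: [518.6, 164.1, 303.3]
orientation: [[-0.041, 0.999, 0.006], [0.999, 0.041, 0.001], [0.001, 0.006, -1.0]]
wrist_force: [-0.4, -0.4, 0.4]
width: 1.0
finger_force: 0.0
```

move_arm(hand=[0,0,0,0,0], travel=[[-1,-1,0],[-1,-0.4,0],[0,0,0],[0,0,0],[0,0,0]], delta_rot=[[0,0,0],[0,0,0],[0,0,0],[0,0,0],[0,0,0]])

```text
time_s: 20.6
tool_pos: [484.5, 113.6, 301.1]
orientation: [[-0.041, 0.999, 0.001], [0.999, 0.041, 0.001], [0.001, 0.001, -1.0]]
wrist_force: [-0.1, 0.1, 0.6]
width: 1.0
finger_force: 0.0
```

```bash
cat > snap.py <<'E'
from h import *
import cv2,sys
n=sys.argv[1]
s=robot.get_state();T=np.eye(4);T[:3,:3]=s["orientation"];T[:3,3]=s["tool_pos"];np.save(n+".npy",T);print(s["tool_pos"],s["wrist_force"])
cv2.imwrite(f"pics/{n}.png",robot.camera("wrist")[:,:,::-1])
E
python3 snap.py p1
```

```text
[484.46447411 113.57579813 301.07155404] [-0.10178847  0.07417139  0.57160814]
```

move_arm(hand=[0,0,0,0], travel=[[-1,0,0],[-1,0,0],[0,0,0],[0,0,0]], delta_rot=[[0,0,0],[0,0,0],[0,0,0],[0,0,0]])

```text
time_s: 20.98
tool_pos: [486.8, 63.4, 300.3]
orientation: [[-0.04, 0.999, 0.0], [0.999, 0.04, 0.001], [0.001, 0.0, -1.0]]
wrist_force: [0.4, 0.2, 0.2]
width: 1.004
finger_force: 0.0
```

```bash
python3 snap.py p2; python3 -c "
import cv2,numpy as np
a=cv2.imread('pics/p1.png');b=cv2.imread('pics/p2.png')
cv2.imwrite('pics/p.png',np.hstack([a[:,80:480],b[:,80:480]]))"
```

```text
[486.76110758  63.43798678 300.30713531] [0.43223895 0.15080008 0.23526845]
```

View pics/p.png

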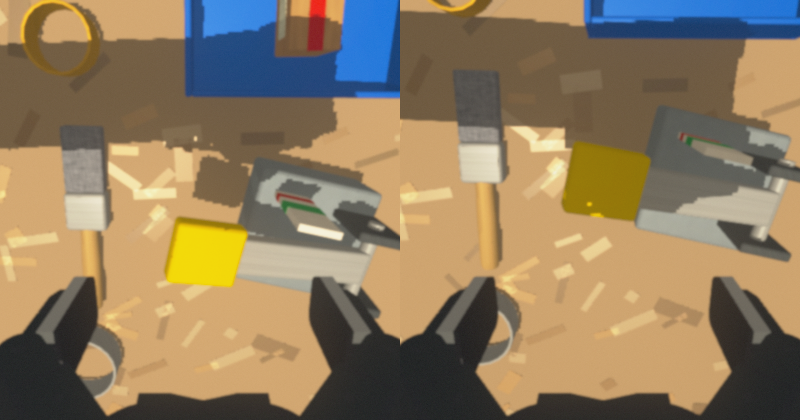

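The wrist views show the pad centre at about (286,256) in p1 and (287,184) in p2, and carton B is in the tote.

```bash
python3 - <<'E'
from h import *
np.set_printoptions(precision=1,suppress=True)
T1=np.load("p1.npy");T2=np.load("p2.npy")
a=ray("wrist",(286,256),T1);b=ray("wrist",(287,184),T2)
print(tri(a,b),onz(a,145),onz(b,145),robot.get_state()["tool_pos"])
E
```

```text
(array([488.3,  84.5, 143.7]), np.float64(0.29732552992130884)) [487.9  85.1 145. ] [488.5  84.9 145. ] [486.6  64.  300.3]
```

move_arm(hand=[0.3,0.6,0.9,1,1,1,1,1], travel=[[0.84,0,0],[0,0,0],[0,0,0],[0,0,0],[0,0,0],[0,0,0],[0,0,0],[0,0,0]], delta_rot=[[0,0,0],[0,0,0],[0,0,0],[0,0,0],[0,0,0],[0,0,0],[0,0,0],[0,0,0]])

```text
time_s: 21.7
tool_pos: [485.2, 84.0, 300.4]
orientation: [[-0.041, 0.999, 0.0], [0.999, 0.041, 0.0], [0.0, 0.0, -1.0]]
wrist_force: [0.4, -0.6, -0.5]
width: 0.001
finger_force: 0.0
```

move_arm(hand=[1,1,1,1,1,1,1,1], travel=[[0,0,0.6],[0,0,0.8],[0,0,0.6],[0,0,0.4],[0,0,0.2],[0,0,0.1],[0,0,0],[0,0,0]], delta_rot=[[0,0,0],[0,0,0],[0,0,0],[0,0,0],[0,0,0],[0,0,0],[0,0,0],[0,0,0]])

```text
time_s: 22.37
tool_pos: [485.6, 84.3, 233.6]
orientation: [[-0.041, 0.999, 0.001], [0.999, 0.041, 0.0], [0.0, 0.001, -1.0]]
wrist_force: [0.3, 0.2, -0.2]
width: 0.001
finger_force: 0.0
```

```bash
python3 - <<'E'
from h import *
import cv2
s=robot.get_state();print(s["tool_pos"],s["width"],s["wrist_force"],robot.nose_length)
a=robot.camera("scene")[60:360,140:540];b=robot.camera("side")[110:410,180:580]
b=cv2.copyMakeBorder(b,0,0,0,400-b.shape[1],0)
cv2.imwrite("pics/m4.png",np.hstack([a,b])[:,:,::-1])
E
```

```text
[485.61770613  84.29609499 233.59044198] 0.0010300442949470274 [ 0.32831548  0.20770331 -0.23577086] 72.6
```

View pics/m4.png

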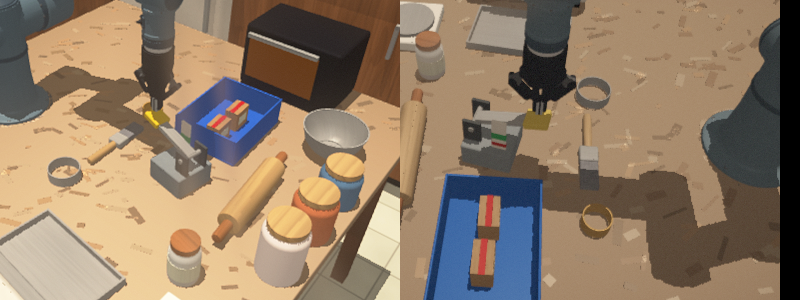

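Both cartons stand upright in the tote, and the shut fingertips are about 15 mm above the pad. I'll press slowly.

move_arm(hand=[1,1,1,1,1,1,1,1], travel=[[0,0,0.2],[0,0,0.16],[0,0,0.12],[0,0,0.12],[0,0,0.12],[0,0,0.12],[0,0,0],[0,0,0]], delta_rot=[[0,0,0],[0,0,0],[0,0,0],[0,0,0],[0,0,0],[0,0,0],[0,0,0],[0,0,0]])

```text
time_s: 23.13
tool_pos: [485.1, 84.3, 211.9]
orientation: [[-0.041, 0.999, 0.0], [0.999, 0.041, 0.0], [0.0, 0.0, -1.0]]
wrist_force: [-0.8, 0.4, 2.8]
width: 0.002
finger_force: 1.5
```

move_arm(hand=[1,1,1,1,1,1,1,1], travel=[[0,0,0.12],[0,0,0.12],[0,0,0.12],[0,0,0.12],[0,0,0.1],[0,0,0],[0,0,0],[0,0,0]], delta_rot=[[0,0,0],[0,0,0],[0,0,0],[0,0,0],[0,0,0],[0,0,0],[0,0,0],[0,0,0]])

```text
time_s: 23.8
tool_pos: [484.8, 84.4, 197.3]
orientation: [[-0.041, 0.999, -0.001], [0.999, 0.041, 0.0], [0.0, -0.001, -1.0]]
wrist_force: [-2.9, 0.5, 5.1]
width: 0.001
finger_force: 2.7
```

move_arm(hand=[1,1,1,1,1,1,1,1], travel=[[0,0,0.12],[0,0,0.12],[0,0,0.12],[0,0,0.1],[0,0,0],[0,0,0],[0,0,0],[0,0,0]], delta_rot=[[0,0,0],[0,0,0],[0,0,0],[0,0,0],[0,0,0],[0,0,0],[0,0,0],[0,0,0]])

```text
time_s: 24.47
tool_pos: [484.2, 84.5, 185.8]
orientation: [[-0.041, 0.999, -0.002], [0.999, 0.041, 0.001], [0.001, -0.002, -1.0]]
wrist_force: [-4.6, 0.6, 7.0]
width: 0.002
finger_force: 3.7
```

```bash
python3 - <<'E'
from h import *
import cv2
s=robot.get_state();print(s["time_s"],s["tool_pos"],s["wrist_force"])
a=robot.camera("scene")[135:255,260:420];b=robot.camera("side")[195:285,225:345]
a=cv2.resize(a,(400,300),interpolation=2);b=cv2.resize(b,(400,300),interpolation=2)
cv2.imwrite("pics/m5.png",np.hstack([a,b])[:,:,::-1])
E
```

```text
24.4667 [484.15163993  84.5395299  185.79346881] [-4.57711134  0.60467789  7.00741648]
```

View pics/m5.png

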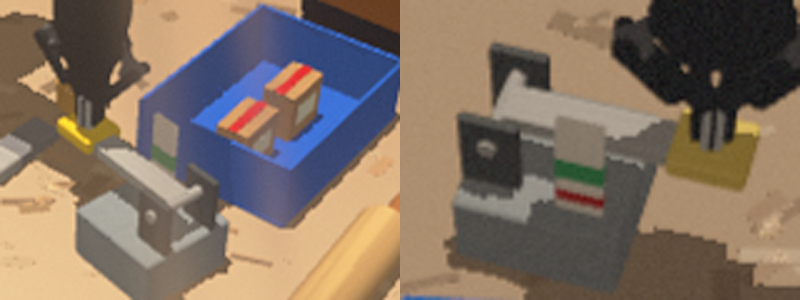

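The fingertips are on the pad, the lever looks level at 7.0 N with the tip at z≈113 mm, and both cartons are upright. I'll hold it and then hand in.

move_arm(hand=[1,1,1,1,1,1,1,1], travel=[[0,0,0],[0,0,0],[0,0,0],[0,0,0],[0,0,0],[0,0,0],[0,0,0],[0,0,0]], delta_rot=[[0,0,0],[0,0,0],[0,0,0],[0,0,0],[0,0,0],[0,0,0],[0,0,0],[0,0,0]])

```text
time_s: 25.23
tool_pos: [484.1, 84.5, 185.8]
orientation: [[-0.041, 0.999, -0.002], [0.999, 0.041, 0.001], [0.001, -0.002, -1.0]]
wrist_force: [-5.1, 1.4, 7.6]
width: 0.002
finger_force: 3.7
```

```bash
python3 -c "
from station import robot
s=robot.get_state();print(s['tool_pos'],s['wrist_force']);print(robot.sign_off())"
```

```text
[484.14814873  84.53464701 185.783337  ] [-5.07919295  1.37780311  7.59988553]
the job is handed in; nothing more can be done
None
```

I handed the job in at about 25 s with both cartons upright in the tote and the fingertips still holding the run lever about level (estimated 0.24 rad, about 7.5 N); sign-off returned no verdict.

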